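# Set the sprung engine rod to its length mark and hold it

### The job

On the blue setting jig, first swing the steel latch with the orange end down across the aluminium tube until it rests in its fork catch, with the sprung rod still fully in. Then pull the rod out by its red handle against its spring until its black pointer stands level with the yellow marker on the white rule, and keep holding it there: the program finishes while the gripper is still holding the handle. Do not shift the marker, and leave the other things on the bench and on the jig where they are.

Things in the scene. Friction and masses are not known exactly. Their poses are not given: they have to be found in the camera images.
- jig: blue base plate 360 x 180 x 12 mm, fixed. Origin: on the bench surface under the tube's centre line, 85 mm towards -x from the tube's centre. +z up; the rod pulls out along own -x. Plate: own x -185 to 175, y -90 to 90. Cradle walls to 56 mm above the bench at x 0 to 172, y -25 to 25. White rule, top 42 mm, x -180 to -30, y -65 to -53. Latch hinge cheeks reach 76 mm, fork catch 78 mm
- latch_hinge (a point): centre of the latch's hinge pin, 66 mm above the bench at own x 130, y 42 of the jig; the pin lies along the jig's x
- latch_grip (a point): centre of the latch's orange end sleeve, 103 mm from the hinge pin. Sleeve 18 mm wide (along the pin), 30 mm long, 14 mm thick; the steel bar is 16 x 8 mm. Closed, the bar lies level over the tube, runs from the hinge towards the jig's -y through the fork catch, and the sleeve's centre is 66 mm above the bench
- latch (a joint): latch angle, rad: 0 = level, down in its catch (its stop); grows as the sleeve swings up; 1.5 = nearly upright. It starts 0.9 to 1.35 up. The hinge is stiff (about 2 to 3 N at the sleeve) and stays where it is left
- tube (a point): centre of the square aluminium tube, 30 x 30 x 150 mm along the jig's x, at the jig's own x 85, y 0; 45 mm above the bench, its top at 60 mm. About 0.5 kg, loose in its cradle with about 1.5 mm of play (walls and stops hold it against the pull, the closed latch keeps it from lifting)
- handle (a point): grip centre of the red upright round handle at the rod's free end: 20 mm in diameter, 64 mm tall, top 99 mm above the bench; this point is 77 mm above the bench. The 10 mm thick rod runs from it, 45 mm above the bench, into the tube: fingers straddling the handle along the rod keep their tips above 52 mm. With the rod in, it is at the jig's own x -65, y 0
- rod (a joint): how far the rod is pulled out, m: 0 = fully in; its end stop is at 0.100, beyond any mark. The spring draws it in with about 3 N at 0 and 11 N at 0.080
- pointer (a point): free tip of the black pointer, a 3 mm thin, 45 mm long bar that stands out sideways from the handle's axis (towards the jig's -y) 46 mm above the bench and moves with the rod; it points at the rule with a gap of about 8 mm
- mark (a point): middle of the side of the yellow marker facing the pointer; the marker is 8 mm wide along the rule (jig's x), 18 mm across, top 50 mm above the bench. It sits on the rule stiffly; it stands where the pointer comes when the rod is 40 to 80 mm out
- socket_small: small steel socket, 20 mm in diameter, 26 mm tall, standing on the jig plate at the handle's side away from the rule; origin at its underside. Leave alone
- socket_big: larger steel socket, 28 mm in diameter, 36 mm tall, standing on the jig plate beside the cradle, on the hinge side; origin at its underside. Leave alone
- spark_plug: spark plug, 60 mm long, 20 mm thick, lying on the bench left of the jig. Leave alone
- screwdriver: screwdriver lying on the bench at the right, near. Leave alone
- ratchet: steel ratchet handle, about 230 mm long, 28 mm tall, lying on the bench at the right, far. Leave alone
- oil_can: closed green can, 64 mm in diameter, 150 mm tall, standing on the bench at the left, near; origin at its underside. Leave alone
There are look-alikes about, which are no part of the job. What is shaped like the part that bears tube but purple is not meant.

How it is judged:
By the outcome, as a careful person would: the job done as asked, in the order asked, and still so for the second after the job is handed in, while the arm keeps its last pose, push and grip.
It also fails if it takes over 42 s, if anything falls off the work surface, if the arm or the gripper's body presses on something with over 40 N, if the wrist force passes 120 N, or if a joint passes its speed limit or range.

### The arm

A 6-joint arm with a two-finger parallel gripper is mounted at the origin on the work surface. World frame = base frame: x ahead of the robot, y to its left, z up, the work surface at z = 0. Lengths are in m, angles in rad, forces in N, time in s.
With the tool pointing down it reaches from about 0.225 to 0.875 m from the base axis. Payload 3.4 kg.
Tool frame: the origin (TCP) lies midway between the tips of the shut fingers; the grasp point (between the pads) lies 19 mm behind it (manip.grasp_offset is the distance from the TCP to the grasp point, in m); x points along the fingers, y is the direction in which the jaws open and shut, and the axes are right-handed (so a half turn about x gives the same grasp; the last joint's range is limited). The gripper opens to 85 mm and grips with 20 to 120 N. Pads are 22 mm wide; open, the fingers measure 114 mm over their backs; the gripper's body (76 mm by 85 mm) begins 54 mm behind the grasp point. The pads swing forward as they close: fully open they stand 13 mm farther back than shut.
Start: joints at [-1.255, 0.276, 1.505, -0, 1.361, -0.121], TCP at [0.243, -0.521, 0.231] pointing down, gripper open.
Joint ranges: [-2.89, 2.89], [-0.75, 2.08], [0.22, 2.7], [-1.18, 4.32], [0.11, 2.71], [-2.7, 2.7]. Speed limits (rad/s): [2.57, 2.57, 3.14, 3.14, 3.14, 3.14].

### API

Orientations are given as a unit quaternion [w, x, y, z].
In Python, from rig import manip gives the robot as it stands.
- The arm moves only by the shell command python3 -m creep 'ROWS' [OPENING] [FORCE]. ROWS is a JSON object of lists of equal length, an entry for each row: "delta_pos": the shift along the tool's x, y, z in cm, a list of three; "dr": the turn, a rotation vector about the tool's x, y, z in rad, a list of three. In form: {"delta_pos": [[dx, dy, dz], ...], "dr": [[rx, ry, rz], ...]}. A call has 1 to 10 rows; each row is the pose to reach, as a shift and turn from the pose commanded when the call began, along the tool's axes at that moment; what a row does not reach only later rows make up. A row lasts 1/10 s, in which the tool goes at most 50 mm and 8.59 degrees, less where a joint would pass 70% of its speed; a pose out of reach is approached as far as the arm can. A call with a gripper value outside its range is refused whole. OPENING is the opening, from -1 (shut) to 1 (fully open), set as the call begins (- or left out, the last holds). The fingers move at their own pace and stop on an object; FORCE is the grip in N (left out, the last holds). Time passes only in rows, so rows that repeat a pose let the fingers close. It gives the time, the measured TCP pose, the force and the opening at its end, in the units of the state.
- manip.get_state(): the state, without advancing time (a new reading comes with each control period).
- manip.get_image(name): name is "scene" or "top"; returns a dict with "pixels" (480x640x3 uint8, blue, green, red), "depth" (480x640 float32, m along the optical axis (not along the pixel's ray), 0 where there is no reading), "intrinsics" (3x3 intrinsics, pixels), "k1" (the pictures are not rectified: a ray, as slopes to the right and down, at radius r is drawn at 1 + k1 r^2 times it, then the intrinsics apply), "rvec" (rotation vector, rad) and "tvec" (3), from world to camera coordinates, as OpenCV has them. Camera axes: x right, y down, z forward; pixel columns grow to the right and rows downward; lengths in m; the calibration is good to about 2 mm. A picture is of the moment at which its call begins.
- manip.sign_off(): hands the job in, once; it reports no verdict.
The state is a dict: "clock": time; "qpos": joint angles; "qd": joint speeds; "effort": joint torques, N m; "position": TCP position; "ee_rot": TCP orientation; "contact_force": force on the tool from outside, world axes, zero at the start; "moment": the same for the moment, N m; "width": finger opening in m.
Only numpy, scipy, OpenCV 4.12 (cv2) and the standard library are available. Lean on these libraries where they do the work, as an engineer would, in place of code of your own. Each camera call takes 0.05 s, during which the arm holds its last target. There are 200 camera calls.

## Working session

There is one attempt and no reset: what is moved stays moved. The work goes in short steps, Python scripts to look and compute and a shell command to move; the robot and the scene stay as the last step left them, time stands still between calls to the robot, and variables do not carry over. Pictures are saved under pics/ and viewed, about 8 in all and at most 12, crops included, and the job is handed in when it is done.

```bash
mkdir -p pics; ls
python3 - <<'E'
from rig import manip
import cv2
for n in("scene","top"):
    d=manip.get_image(n); cv2.imwrite(f"pics/{n}0.png",d["pixels"]); print(n,d["k1"],d["intrinsics"],d["rvec"],d["tvec"])
print(manip.get_state(), manip.grasp_offset)
E
```

```text
pics
scene -0.09446443317960629 [[510.34028026   0.         319.04660601]
 [  0.         510.34028026 242.1976204 ]
 [  0.           0.           1.        ]] [ 1.8221404   1.90696734 -0.61605872] [-0.07581968 -0.3812109   1.59863105]
top 0.039241239802662226 [[524.508495     0.         315.89457136]
 [  0.         524.508495   242.07139009]
 [  0.           0.           1.        ]] [ 2.11726884 -2.13429953  0.18958309] [0.12374571 0.52159862 1.25772896]
{'clock': 0.1, 'qpos': array([-1.25503199e+00,  2.76533755e-01,  1.50596388e+00, -2.75276795e-05,
        1.36073272e+00, -1.21026316e-01]), 'qd': array([-0.00221682, -0.00228767, -0.00351909,  0.00058606, -0.00104141,
       -0.00118311]), 'effort': array([ 1.57617269e-03, -4.17701268e+01, -2.46403974e+01, -8.59027818e-05,
        5.86097201e-03, -3.93262127e-06]), 'position': array([ 0.24307244, -0.52058659,  0.23054208]), 'ee_rot': array([-0.15263071, -0.690244  , -0.1537814 ,  0.69037552]), 'contact_force': array([ 0.68127286, -0.91774474, -0.33224566]), 'moment': array([ 0.02458299, -0.00609263,  0.02106514]), 'width': 0.085183686862574} 0.0187
```

View pics/scene0.png

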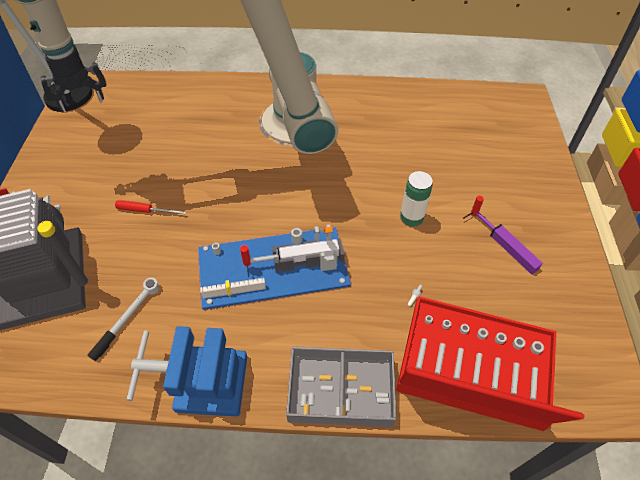

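View pics/top0.png

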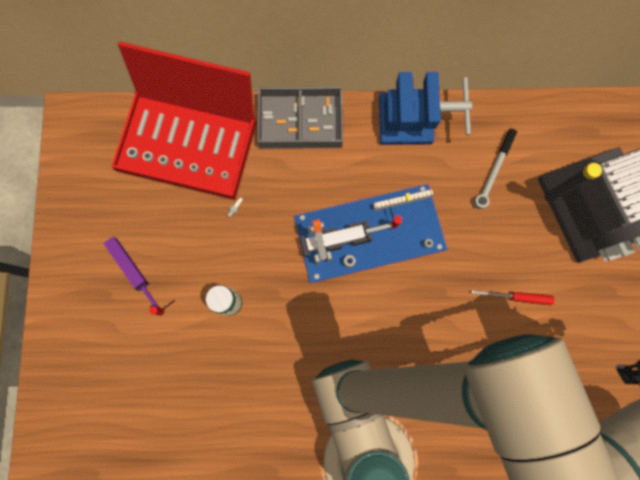

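The top view shows two candidates for the handle. The red handle on the blue jig is at (397,220), and the purple look-alike with a red handle is at (156,311). I choose the blue jig. Its latch sleeve is at about (317,227) and the marker at about (408,197). Next I'll measure them and check with a close crop.

```bash
cat > h.py <<'E'
from rig import manip
import cv2, numpy as np
from scipy.spatial.transform import Rotation as R
from scipy.optimize import least_squares
def unproj(d,uv,z):
    K=d["intrinsics"]; k=np.array([d["k1"],0,0,0,0.])
    n=cv2.undistortPoints(np.float64(uv).reshape(-1,1,2),K,k).reshape(-1,2)
    M=cv2.Rodrigues(d["rvec"])[0]; o=-M.T@np.ravel(d["tvec"])
    r=np.c_[n,np.ones(len(n))]@M
    return o+r*((np.asarray(z)-o[2])/r[:,2])[:,None]
def proj(d,P): return cv2.projectPoints(np.float64(P).reshape(-1,1,3),d["rvec"],d["tvec"],d["intrinsics"],np.array([d["k1"],0,0,0,0.]))[0].reshape(-1,2)
def mask(d,lo,hi,roi):
    h=cv2.cvtColor(d["pixels"],cv2.COLOR_BGR2HSV); m=cv2.inRange(h,np.array(lo),np.array(hi)); o=np.zeros_like(m); x0,y0,x1,y1=roi; o[y0:y1,x0:x1]=m[y0:y1,x0:x1]; return o
def cen(m): ys,xs=np.nonzero(m); return np.array([xs.mean(),ys.mean()]),len(xs)
def jig2w(p,P): c,s=np.cos(p[2]),np.sin(p[2]); P=np.atleast_2d(P); return np.c_[p[0]+c*P[:,0]-s*P[:,1],p[1]+s*P[:,0]+c*P[:,1],P[:,2]]
E
python3 - <<'E'
from h import *
C=np.array([[-185,-90,12],[175,-90,12],[175,90,12],[-185,90,12]])/1e3
d={n:manip.get_image(n) for n in("scene","top")}
roi={"scene":(185,215,365,315),"top":(280,175,460,290)}
for n in d:
    m=mask(d[n],(100,120,40),(125,255,255),roi[n])
    c=max(cv2.findContours(m,0,2)[0],key=cv2.contourArea)
    q=cv2.boxPoints(cv2.minAreaRect(c)) if n=="top" else cv2.approxPolyDP(cv2.convexHull(c),6,True).reshape(-1,2)
    W=unproj(d[n],q,[.012]*len(q)); print(n,q.tolist(),W.round(4).tolist())
    mr=mask(d[n],(0,150,60),(4,255,255),roi[n])|mask(d[n],(174,150,60),(180,255,255),roi[n])
    mo=mask(d[n],(6,150,100),(17,255,255),roi[n]); my=mask(d[n],(22,120,120),(34,255,255),roi[n])
    for k,mm in(("red",mr),("orange",mo),("yellow",my)):
        print(k,cen(mm), unproj(d[n],cen(mm)[0],[{"red":.075,"orange":.15,"yellow":.05}[k]]).round(4))
t=d["top"]["pixels"][170:295,280:460]; s=d["scene"]["pixels"][215:315,185:365]
cv2.imwrite("pics/crop1.png",np.vstack([cv2.resize(t,None,fx=3,fy=3,interpolation=2)[:330],cv2.resize(s,None,fx=3,fy=3,interpolation=2)[:270]]))
E
```

```text
scene [[350, 283], [203, 308], [199, 247], [290, 234], [344, 262]] [[0.5945, 0.1773, 0.012], [0.68, -0.1674, 0.012], [0.5054, -0.2087, 0.012], [0.4532, 0.0206, 0.012], [0.5339, 0.1618, 0.012]]
red (array([244.92753623, 254.89855072]), 138) [[ 0.567 -0.075  0.075]]
orange (array([278.00984067, 261.64222118]), 8536) [[0.6323 0.0144 0.15  ]]
yellow (array([227.81632653, 287.51020408]), 49) [[ 0.6436 -0.1082  0.05  ]]
top [[294.6346740722656, 216.32870483398438], [429.7834777832031, 183.79287719726562], [445.4888000488281, 249.03048706054688], [310.3399963378906, 281.5663146972656]] [[0.597, 0.174, 0.012], [0.6807, -0.1779, 0.012], [0.5083, -0.2097, 0.012], [0.4279, 0.1344, 0.012]]
red (array([396.18181818, 221.01515152]), 66) [[ 0.5683 -0.0775  0.075 ]]
orange (array([368.99353674, 231.18106644]), 10521) [[ 0.5283 -0.0028  0.15  ]]
yellow (array([407.66666667, 197.04166667]), 24) [[ 0.6354 -0.1124  0.05  ]]
```

View pics/crop1.png

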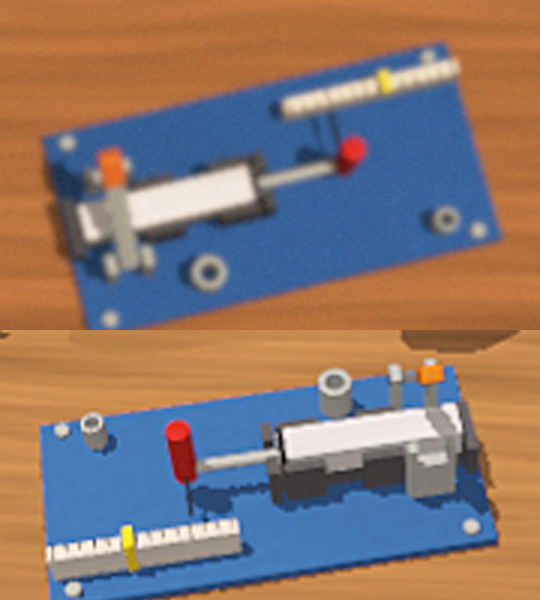

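The crop confirms the blue jig: red handle, pointer, marker on the white rule, latch standing up with its orange sleeve, and fork catch on the far side. Next I fit the jig pose, latch angle and mark.

```bash
cat > fit.py <<'E'
from h import *
roi={"scene":(185,215,365,315),"top":(280,175,460,290)}
d={n:manip.get_image(n) for n in roi}
K8=np.array([[x,y,z] for z in(0,12) for x in(-185,175) for y in(-90,90)])/1e3
hulls={}
for n in d:
    m=mask(d[n],(100,120,40),(125,255,255),roi[n]); c=max(cv2.findContours(m,0,cv2.CHAIN_APPROX_NONE)[0],key=cv2.contourArea)
    hulls[n]=c.reshape(-1,2).astype(np.float32)
red={n:cen(mask(d[n],(0,150,60),(4,255,255),roi[n])|mask(d[n],(174,150,60),(180,255,255),roi[n]))[0] for n in d}
def res(p):
    o=[]
    for n in d:
        h=cv2.convexHull(proj(d[n],jig2w(p,K8)).astype(np.float32))
        o+=[cv2.pointPolygonTest(h,(float(a),float(b)),True)-.5 for a,b in hulls[n]]
    o=np.array(o); return np.clip(o,-4,4)/2
f=least_squares(res,[.56,.005,1.806],loss="cauchy",f_scale=.3,diff_step=1e-3)
p=f.x
E
python3 - <<'E'
from fit import *
print("jig",p.round(4),np.degrees(p[2]))
for n in d: print(n,"handle pred",proj(d[n],jig2w(p,[[-.065,0,.07]])),"red",red[n])
X=lambda W:(np.c_[np.cos(p[2])*(W[:,0]-p[0])+np.sin(p[2])*(W[:,1]-p[1]),-np.sin(p[2])*(W[:,0]-p[0])+np.cos(p[2])*(W[:,1]-p[1]),W[:,2]]*1e3)
for n in d:
    dd=d[n]; x0,y0,x1,y1=roi[n]
    uu,vv=np.meshgrid(range(x0,x1),range(y0,y1)); uv=np.c_[uu.ravel(),vv.ravel()].astype(float)
    z=dd["depth"][vv.ravel(),uu.ravel()]
    nn=cv2.undistortPoints(uv.reshape(-1,1,2),dd["intrinsics"],np.array([dd["k1"],0,0,0,0.])).reshape(-1,2)
    M=cv2.Rodrigues(dd["rvec"])[0]; W=(np.c_[nn,np.ones(len(nn))]*z[:,None]-np.ravel(dd["tvec"]))@M
    J=X(W); hsv=cv2.cvtColor(dd["pixels"],cv2.COLOR_BGR2HSV)[vv.ravel(),uu.ravel()]
    org=(hsv[:,0]>=6)&(hsv[:,0]<=17)&(hsv[:,1]>190)&(J[:,2]>80)
    print(n,"orange J",J[org].mean(0).round(1),org.sum(), J[org].min(0).round(),J[org].max(0).round())
    ye=(hsv[:,0]>=22)&(hsv[:,0]<=34)&(hsv[:,1]>120)&(J[:,2]>30); print(" yellow J",np.median(J[ye],0).round(1),ye.sum(),J[ye].min(0).round(),J[ye].max(0).round())
    c=cen(mask(dd,(22,120,120),(34,255,255),roi[n]))[0]; print(" yellow ray z50",X(unproj(dd,c,[.047])).round(1), "red ray", X(unproj(dd,red[n],[.075])).round(1))
    fk=(J[:,0]>100)&(J[:,0]<160)&(J[:,1]<-26)&(J[:,1]>-90)&(J[:,2]>40)&(J[:,2]<95)
    print(" fork",fk.sum(),np.percentile(J[fk],[2,50,98],axis=0).round(1).tolist())
from rig import manip
s=manip.get_state(); T=R.from_quat(np.r_[s["ee_rot"][1:],s["ee_rot"][0]]).as_matrix(); print("tool",T.round(3).tolist())
E
```

```text
jig [ 0.548  -0.0115  1.8005] 103.15843740564598
scene handle pred [[245.47805155 254.61255094]] red [244.92753623 254.89855072]
top handle pred [[394.8571386  223.68473247]] red [396.25757576 220.89393939]
scene orange J [126.9 -29.  160.5] 42 [121. -36. 142.] [135. -16. 168.]
 yellow J [-116.5  -69.1   49.7] 42 [-120. -709.   32.] [ -23.  -53. 1069.]
 yellow ray z50 [[-116.1  -69.4   47. ]] red ray [[-66.2  -4.1  75. ]]
 fork 177 [[100.9, -45.1, 40.3], [127.2, -41.3, 57.4], [148.8, -26.9, 80.7]]
top orange J [126.9 -21.5 155.9] 52 [121. -32. 140.] [133. -12. 167.]
 yellow J [-117.9  -62.2   48.8] 24 [-123.  -71.   40.] [ 184.  223. 1331.]
 yellow ray z50 [[-118.8  -62.9   47. ]] red ray [[-69.2  -5.1  75. ]]
 fork 49 [[108.5, -44.1, 45.9], [137.2, -35.4, 70.5], [146.5, -32.7, 81.9]]
tool [[-0.0, 0.423, -0.906], [0.001, -0.906, -0.423], [-1.0, -0.001, -0.0]]
```

```bash
python3 -m creep '{"delta_pos":[[0,-3,-3],[0,-6,-6.5],[0,-9.5,-10],[0,-13,-14],[0,-16.5,-17.5],[0,-20,-21.5],[0,-23.5,-25],[0,-27,-29],[0,-30,-32.5],[0,-33,-35.6]],"dr":[[0.02,0,0],[0.04,0,0],[0.06,0,0],[0.08,0,0],[0.1,0,0],[0.12,0,0],[0.14,0,0],[0.16,0,0],[0.18,0,0],[0.207,0,0]]}' -1 40
cat > st.py <<'E'
from h import *
p=[.5528,-.0124,1.8005]
def J(W):
    W=np.atleast_2d(W); c,s=np.cos(p[2]),np.sin(p[2]); a=W-np.r_[p[:2],0]
    return np.c_[c*a[:,0]+s*a[:,1],-s*a[:,0]+c*a[:,1],a[:,2]]*1e3
def rep():
    s=manip.get_state(); T=R.from_quat(np.r_[s["ee_rot"][1:],s["ee_rot"][0]]).as_matrix()
    print("t",s["clock"],"jig mm",J(s["position"]).round(1)[0],"F",s["contact_force"].round(1),"w",round(s["width"],4))
    c,sn=np.cos(p[2]),np.sin(p[2]); print("tool in jig\n",(np.array([[c,sn,0],[-sn,c,0],[0,0,1]])@T).round(3))
if __name__=="__main__": rep()
E
python3 st.py
```

```text
clock: 1.3
position: [0.4269, -0.0694, 0.2316]
ee_rot: [0.081, 0.703, 0.081, -0.702]
contact_force: [1.0, -0.8, -0.4]
width: 0.0001
t 1.3 jig mm [-26.9 135.5 231.6] F [ 1.  -0.8 -0.4] w 0.0001
tool in jig
 [[-0.001 -1.     0.001]
 [-0.001  0.001  1.   ]
 [-1.     0.001 -0.001]]
```

```bash
python3 -m creep '{"delta_pos":[[0,-4,-2],[0,-8,-4.5],[0,-12,-7],[0,-15.6,-10],[2.5,-15.6,-11.5],[5,-15.6,-11.5],[5,-15.6,-11.5]],"dr":[[0,0,0],[0,0,0],[0,0,0],[0,0,0],[0,0,0],[0,0,0],[0,0,0]]}' -1
python3 - <<'E'
from st import *
rep()
for n,r in(("scene",(185,200,385,315)),("top",(270,160,430,290))):
    d=manip.get_image(n);x0,y0,x1,y1=r; globals()[n]=cv2.resize(d["pixels"][y0:y1,x0:x1],None,fx=3,fy=3,interpolation=2)
w=max(scene.shape[1],top.shape[1]); f=lambda a:cv2.copyMakeBorder(a,0,0,0,w-a.shape[1],0)
cv2.imwrite("pics/pre.png",np.vstack([f(scene)[:290],f(top)[:300]]))
E
```

```text
clock: 2.0
position: [0.5002, 0.1071, 0.1781]
ee_rot: [-0.081, -0.7, -0.082, 0.705]
contact_force: [-0.7, 0.4, 0.3]
width: 0.0
t 2.0 jig mm [128.3  24.  178.1] F [-0.7  0.4  0.3] w 0.0
tool in jig
 [[ 0.001 -1.    -0.001]
 [ 0.008 -0.001  1.   ]
 [-1.    -0.001  0.008]]
```

View pics/pre.png

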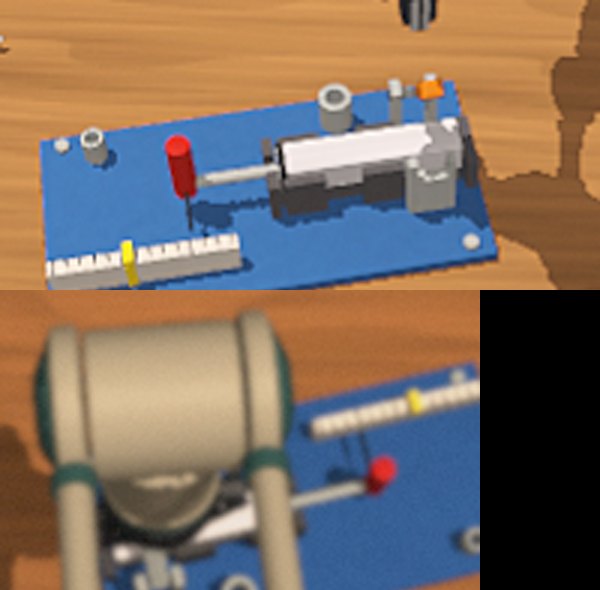

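```bash
python3 -m creep '{"delta_pos":[[1.1,0,-1.3],[1.9,0,-2.7],[2.4,0,-3.4],[2.9,0,-4.1],[3.5,0,-4.7],[4.1,0,-5.3],[5.4,0,-6.3],[6.9,0,-7.1],[8,0,-7.5],[8,0,-7.5]],"dr":[[0,0,0],[0,0,0],[0,0,0],[0,0,0],[0,0,0],[0,0,0],[0,0,0],[0,0,0],[0,0,0],[0,0,0]]}' -1
python3 st.py
```

```text
clock: 3.1
position: [0.5748, 0.1239, 0.0986]
ee_rot: [-0.081, -0.701, -0.081, 0.704]
contact_force: [-0.9, -0.2, -0.4]
width: 0.0001
t 3.1 jig mm [127.7 -52.4  98.6] F [-0.9 -0.2 -0.4] w 0.0001
tool in jig
 [[ 0.001 -1.    -0.   ]
 [ 0.004 -0.     1.   ]
 [-1.    -0.001  0.004]]
```

```bash
cat > look.py <<'E'
from st import *
import sys
r=list(map(int,sys.argv[3:7])); d=manip.get_image(sys.argv[1]); x0,y0,x1,y1=r
cv2.imwrite("pics/"+sys.argv[2],cv2.resize(d["pixels"][y0:y1,x0:x1],None,fx=5,fy=5,interpolation=2))
E
python3 look.py scene mid.png 250 200 380 310
```

```text
(no output)
```

View pics/mid.png

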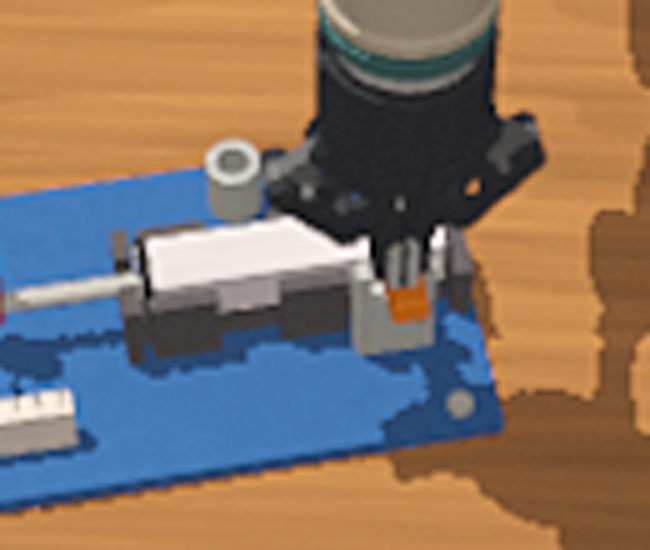

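The picture shows the orange sleeve (408,303 in the crop) under the fingertip, low and in front of the fork. I'll press on down to the stop.

```bash
python3 -m creep '{"delta_pos":[[1,0,-0.4],[2,0,-0.7],[2.4,0,-0.8],[2.6,0,-0.8],[2.8,0,-0.8],[2.8,0,-0.8]],"dr":[[0,0,0],[0,0,0],[0,0,0],[0,0,0],[0,0,0],[0,0,0]]}' -1
python3 st.py|head -1
```

```text
clock: 3.75
position: [0.5837, 0.1256, 0.0733]
ee_rot: [0.081, 0.703, 0.081, -0.702]
contact_force: [0.1, 0.4, -0.3]
width: -0.0002
t 3.75 jig mm [127.3 -61.5  73.3] F [ 0.1  0.4 -0.3] w -0.0002
```

```bash
python3 -m creep '{"delta_pos":[[0.1,0,0],[0.2,0,0],[0.3,0,0],[0.3,0,0]],"dr":[[0,0,0],[0,0,0],[0,0,0],[0,0,0]]}' -1
python3 st.py|head -1
```

```text
clock: 4.15
position: [0.5841, 0.1256, 0.0727]
ee_rot: [0.081, 0.703, 0.081, -0.702]
contact_force: [-3.5, -1.5, 12.1]
width: -0.0
t 4.15 jig mm [127.3 -61.9  72.7] F [-3.5 -1.5 12.1] w -0.0
```

```bash
python3 -m creep '{"delta_pos":[[-3,0,0],[-6,0,0],[-9,1,0.5],[-9,5,1.5],[-9,9,3],[-9,13,4.5],[-9,16.5,5.8],[-9,19.2,6.2],[-9,19.2,6.2]],"dr":[[0,0,0],[0,0,0],[0,0,0],[0,0,0],[0,0,0],[0,0,0],[0,0,0],[0,0,0],[0,0,0]]}' 1
python3 st.py|head -1; python3 look.py scene latched.png 190 200 350 315
```

```text
clock: 5.05
position: [0.5675, -0.0792, 0.1606]
ee_rot: [0.081, 0.703, 0.079, -0.702]
contact_force: [0.8, 0.0, -0.1]
width: 0.0855
t 5.05 jig mm [-68.4   0.9 160.6] F [ 0.8  0.  -0.1] w 0.0855
```

View pics/latched.png

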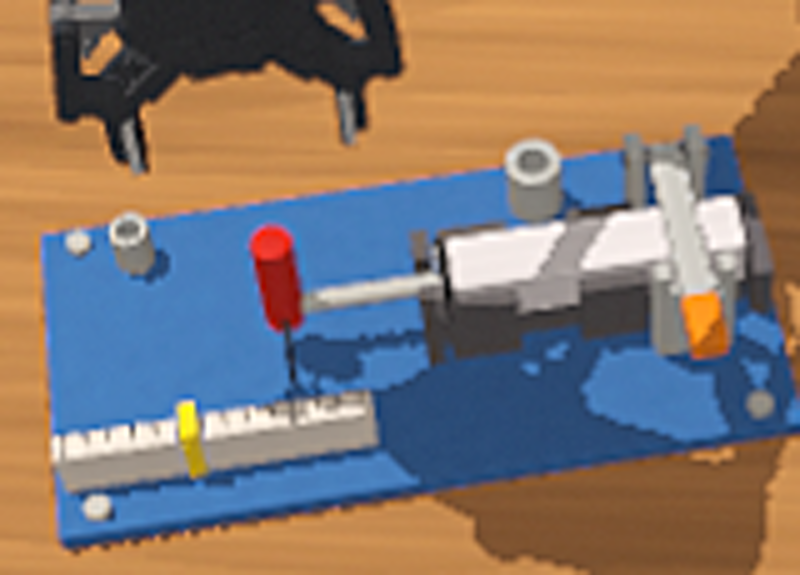

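The latch lies level in its fork, with the sleeve at (705,325) in the crop, and the rod is still in. Now I go down onto the handle and grip it.

```bash
python3 -m creep '{"delta_pos":[[3,-0.1,0],[6,-0.2,0],[8.5,-0.2,0],[10,-0.2,0],[10,-0.2,0],[10,-0.2,0]],"dr":[[0,0,0],[0,0,0],[0,0,0],[0,0,0],[0,0,0],[0,0,0]]}' 1
python3 st.py|head -1
python3 -m creep '{"delta_pos":[[0,0,0],[0,0,0],[0,0,0],[0,0,0],[0,0,0],[0,0,0],[0,0,0],[0,0,0]],"dr":[[0,0,0],[0,0,0],[0,0,0],[0,0,0],[0,0,0],[0,0,0],[0,0,0],[0,0,0]]}' -1 60
python3 st.py|head -1
```

```text
clock: 5.7
position: [0.5667, -0.0727, 0.0605]
ee_rot: [0.081, 0.702, 0.081, -0.702]
contact_force: [-1.0, 0.2, 0.4]
width: 0.0855
t 5.7 jig mm [-61.9   0.2  60.5] F [-1.   0.2  0.4] w 0.0855
clock: 6.5
position: [0.5672, -0.0744, 0.0611]
ee_rot: [0.082, 0.703, 0.081, -0.702]
contact_force: [0.6, -3.5, 6.0]
width: 0.019
t 6.5 jig mm [-63.7   0.1  61.1] F [ 0.6 -3.5  6. ] w 0.019
```

```bash
python3 -m creep '{"delta_pos":[[0,1,0],[0,2,0],[0,3,0],[0,4,0],[0,4.5,0],[0,4.5,0],[0,4.5,0]],"dr":[[0,0,0],[0,0,0],[0,0,0],[0,0,0],[0,0,0],[0,0,0],[0,0,0]]}' -1
python3 st.py|head -1
python3 - <<'E'
from st import *
d=manip.get_image("scene"); c=cv2.resize(d["pixels"][240:310,190:290],None,fx=8,fy=8,interpolation=2); cv2.imwrite("pics/pull1.png",c)
# yellow top-edge measurement in both cams
for n,r in(("scene",(185,260,260,315)),("top",(380,170,440,215))):
    dd=manip.get_image(n); m=mask(dd,(22,110,110),(34,255,255),r); u,k=cen(m); print(n,u.round(2),k,J(unproj(dd,u,[.045 if n=="scene" else .049])).round(1))
E
```

```text
clock: 7.2
position: [0.5759, -0.1158, 0.0598]
ee_rot: [-0.079, -0.702, -0.082, 0.703]
contact_force: [-0.9, 7.4, 2.8]
width: 0.0184
t 7.2 jig mm [-106.     1.1   59.8] F [-0.9  7.4  2.8] w 0.0184
scene [227.68 286.96] 56 [[-114.6  -61.9   45. ]]
top [407.5  195.29] 14 [[-117.2  -62.4   49. ]]
```

View pics/pull1.png

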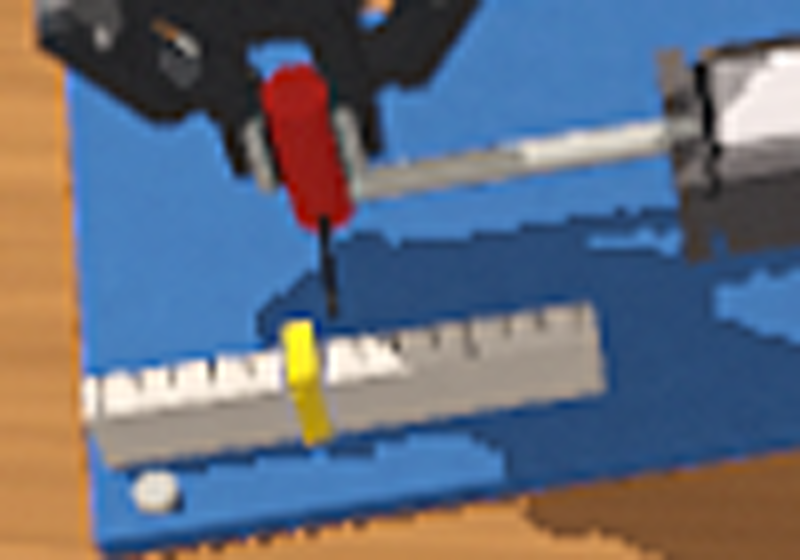

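Run:
```python
from st import *
d=manip.get_image("scene")
f=lambda u,v:[(u+.5)/8-.5+190,(v+.5)/8-.5+240]
P=[f(334,314),f(325,220),f(299,323),f(283,326),f(315,321),f(302,376)]
print(np.c_[J(unproj(d,P,[.046,.046,.05,.05,.05,.05]))].round(1))
print("predicted pointer (x=TCP) px", ((proj(d,jig2w(p,[[-.106,y/1e3,.046] for y in(-10,-45)]))-[190,240]+.5)*8-.5).round())
print("predicted marker top corners for x=-116",((proj(d,jig2w(p,[[x/1e3,y/1e3,.05] for x in(-120,-112) for y in(-50,-68)]))-[190,240]+.5)*8-.5).round())
t=manip.get_image("top"); g=cv2.resize(t["pixels"][175:235,375:455],None,fx=10,fy=10,interpolation=2); cv2.imwrite("pics/top1.png",g)
print("top pred ptr",((proj(t,jig2w(p,[[-.106,y/1e3,.046] for y in(-10,-45)]))-[375,175]+.5)*10-.5).round())
print("top pred mark",((proj(t,jig2w(p,[[x/1e3,y/1e3,.05] for x in(-120,-112) for y in(-50,-68)]))-[375,175]+.5)*10-.5).round())
```

```text
[[-104.1  -41.7   46. ]
 [-103.9   -8.    46. ]
 [-114.2  -45.5   50. ]
 [-119.   -45.7   50. ]
 [-109.5  -45.7   50. ]
 [-114.9  -63.8   50. ]]
predicted pointer (x=TCP) px [[319. 227.]
 [329. 324.]]
predicted marker top corners for x=-116 [[281. 339.]
 [286. 391.]
 [308. 335.]
 [313. 387.]]
top pred ptr [[340. 417.]
 [303. 286.]]
top pred mark [[354. 250.]
 [335. 183.]
 [323. 257.]
 [304. 190.]]
```

View pics/top1.png

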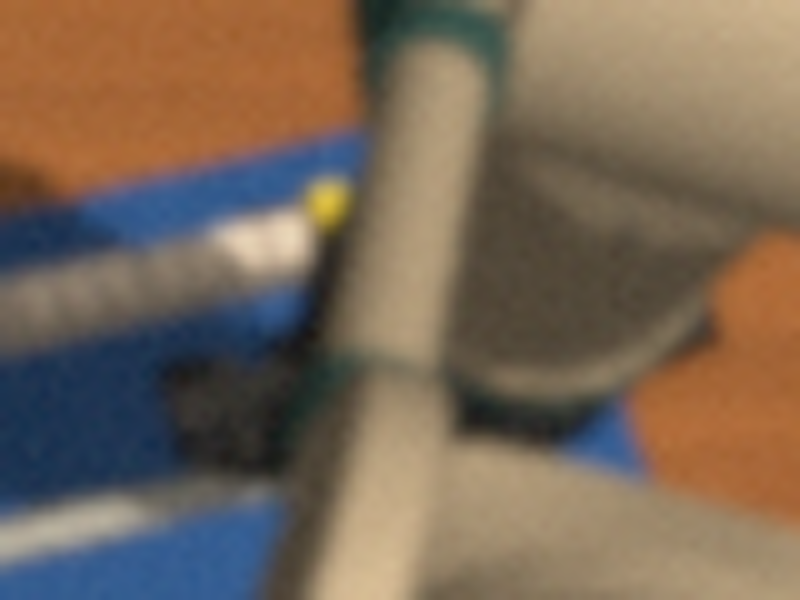

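```bash
python3 -m creep '{"delta_pos":[[0,0.4,0],[0,0.8,0],[0,1,0],[0,1,0],[0,1,0]],"dr":[[0,0,0],[0,0,0],[0,0,0],[0,0,0],[0,0,0]]}' -1
python3 st.py|head -1
python3 - <<'E'
from st import *
im=np.mean([manip.get_image("scene")["pixels"].astype(float) for _ in range(6)],0).astype(np.uint8)
cv2.imwrite("pics/pull2.png",cv2.resize(im[262:302,205:255],None,fx=14,fy=14,interpolation=2))
E
python3 st.py|head -1
```

```text
clock: 7.95
position: [0.5779, -0.1249, 0.0596]
ee_rot: [-0.078, -0.702, -0.082, 0.703]
contact_force: [-1.0, 7.2, 3.8]
width: 0.0184
t 7.95 jig mm [-115.2    1.2   59.6] F [-1.   7.2  3.8] w 0.0184
t 8.25 jig mm [-115.2    1.2   59.6] F [0.6 7.4 4. ] w 0.0185
```

View pics/pull2.png

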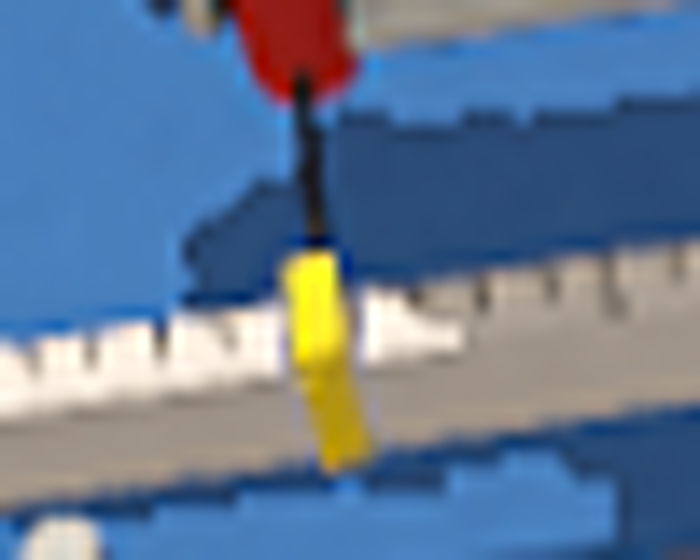

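Run:
```python
from st import *
d=manip.get_image("scene")
f=lambda u,v:[(u+.5)/14-.5+205,(v+.5)/14-.5+262]
print(J(unproj(d,[f(317,236),f(303,85),f(309,257),f(283,263),f(336,252),f(320,358)],[.046,.046]+[.05]*4)).round(1))
# direct masks
im=np.mean([manip.get_image("scene")["pixels"].astype(float) for _ in range(4)],0)
g=im.max(2)
for v in range(270,279):
    row=g[v,222:234]; w=np.clip(90-row,0,None)*(row<90); b=180-row if 0 else np.clip(np.median(row)-row,0,None); 
    i=int(np.argmin(row)); sl=slice(max(i-2,0),i+3); ww=np.clip(row[sl].max()-row[sl],0,None); u=222+np.arange(12)[sl]@ww/ww.sum()
    print(v,round(u,2),J(unproj(d,[[u,v]],[.046])).round(1)[0,:2],row.astype(int))
for v in range(279,289):
    B,G,Rr=im[v,220:236].T; w=np.clip(np.minimum(G,Rr)-B-60,0,None); u=220+np.arange(16)@w/w.sum(); print(v,round(u,2),J(unproj(d,[[u,v]],[.05])).round(1)[0,:2])
```

```text
[[-113.7  -38.7   46. ]
 [-113.6   -7.8   46. ]
 [-115.   -45.3   50. ]
 [-119.4  -45.7   50. ]
 [-110.4  -45.1   50. ]
 [-114.8  -65.3   50. ]]
270 226.44 [-113.5  -14.8] [187 190 200 205  63 122 187 113 111 109 124 178]
271 227.27 [-111.8  -18. ] [187 188 193 198  79  47 123 119 118 116 112 111]
272 227.35 [-111.8  -20.9] [189 189 192 199 111  42 128 122 118 118 116 118]
273 227.29 [-112.2  -23.7] [192 193 198 204  93  32 129 122 118 117 117 119]
274 227.13 [-112.8  -26.4] [195 171 177 180  57  36 129 120 117 117 118 119]
275 226.6 [-114.3  -29. ] [170 105 112 115  76  33 120 121 118 117 119 119]
276 226.88 [-113.9  -31.9] [109 116 118 120  94  27 105 124 121 119 121 120]
277 227.0 [-113.8  -34.8] [117 120 120 120 107  43  96 126 122 121 121 120]
278 227.27 [-113.4  -37.7] [119 119 120 122 122  54  81 126 121 120 122 121]
279 nan [nan nan]
280 227.24 [-113.6  -45.8]
281 226.95 [-114.5  -48.5]
282 226.89 [-114.8  -51.2]
283 226.96 [-114.9  -54. ]
284 227.08 [-114.8  -56.8]
285 227.21 [-114.8  -59.5]
286 227.14 [-115.1  -62.2]
287 227.09 [-115.5  -64.9]
288 227.53 [-114.7  -67.8]<stdin>:13: RuntimeWarning: invalid value encountered in scalar divide
```

```bash
python3 -m creep '{"delta_pos":[[0,0.06,0],[0,0.12,0],[0,0.12,0],[0,0.12,0]],"dr":[[0,0,0],[0,0,0],[0,0,0],[0,0,0]]}' -1
python3 st.py|head -1
python3 - <<'E'
from st import *
d=manip.get_image("scene")
im=np.mean([manip.get_image("scene")["pixels"].astype(float) for _ in range(4)],0)
cv2.imwrite("pics/final.png",cv2.resize(im[230:305,195:345].astype(np.uint8),None,fx=5,fy=5,interpolation=2))
g=im.max(2)
a=[];b=[]
for v in range(275,279):
    row=g[v,223:232]; ww=np.clip(115-row,0,None); u=223+np.arange(9)@ww/ww.sum(); a.append(J(unproj(d,[[u,v]],[.046]))[0,0])
for v in range(281,287):
    B,G,Rr=im[v,220:236].T; w=np.clip(np.minimum(G,Rr)-B-60,0,None); u=220+np.arange(16)@w/w.sum(); b.append(J(unproj(d,[[u,v]],[.05]))[0,0])
print(np.round(a,1),np.round(b,1))
E
```

```text
clock: 8.9
position: [0.5781, -0.1258, 0.0596]
ee_rot: [-0.078, -0.702, -0.082, 0.703]
contact_force: [-0.3, 7.5, 3.2]
width: 0.0185
t 8.9 jig mm [-116.2    1.2   59.6] F [-0.3  7.5  3.2] w 0.0185
[-115.4 -114.8 -114.7 -114.8] [-114.4 -114.8 -114.9 -114.8 -114.8 -115.1]
```

View pics/final.png

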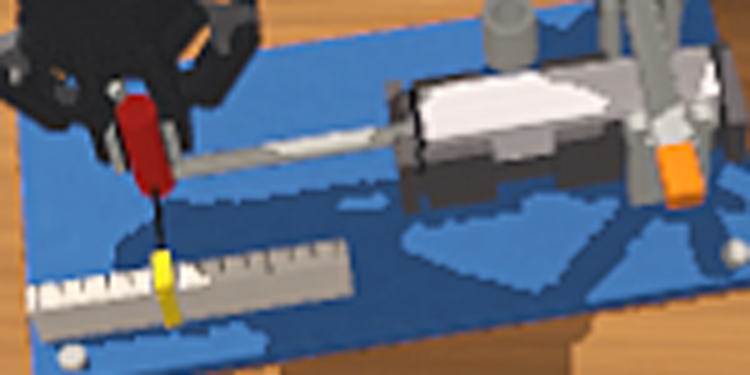

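The pointer tip (160,248 in the crop) lines up with the marker centre, the latch is still in its fork (680,175), and the handle is gripped. I'm handing the job in.

```bash
python3 -c "
from rig import manip
print(manip.sign_off())"
```

```text
the job is handed in; nothing more can be done
None
```

The job is handed in with the latch down, the pointer level with the yellow marker, and the gripper still holding the handle.

- **Latch:** I swung it down with the shut fingers while the rod was fully in. It stopped at the expected height, 72.7 mm at the fingertip against 73 mm, with about 12 N of contact. Later pictures show it level in its fork.
- **Rod:** I gripped the handle at 60 N and pulled it out about 52 mm by the gripper's position. My last scene-camera check put the pointer at x -114.8 to -115.4 mm and the marker centre at about -114.8 mm, so they agree within about 0.5 mm. The steady pull on the gripper was 7.5 N.
- **Marker:** It stayed where it was in the pictures.

**Checks that disagreed or were missing:**
- My first fit of the jig was about 5 mm off. I corrected it using the handle and marker positions.
- The arm blocked the top camera during the final alignment, so that check rests on the scene camera alone.
- I did not measure the other bench items again at the end. The arm met no unexpected contact, and the big socket looked in place in the last crop.

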